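# Close and press home the cover of a sloping circuit test stand

### The arm

A 7-joint arm with a two-finger parallel gripper is mounted at the origin on the work surface. World frame = base frame: x ahead of the robot, y to its left, z up, the work surface at z = 0. Lengths are in m, angles in rad, forces in N, time in s.
With the tool pointing down it reaches from about 0.35 to 0.9 m from the base axis. Payload 7.2 kg.
Tool frame: the origin (TCP) lies on the centre line of the jaws, within the pads' length; the fingertips stand 22 mm ahead of it and the grasp point (between the pads) lies 3 mm ahead of it; z points along the fingers, y is the line along which they close (so a half turn about z gives the same grasp; the last joint's range is limited). The gripper opens to 88 mm and grips with 3 to 60 N. Pads are 20 mm wide; open, the fingers measure 115 mm over their backs; the gripper's body (75 mm by 178 mm) begins 61 mm behind the grasp point.
Start: joints at [-1.324, 0.411, -0.013, 1.596, 0.006, 1.134, -0.082], TCP at [0.194, 0.594, 0.245] pointing down, gripper open.
Joint ranges: [-2.95, 2.95], [-0.29, 1.99], [-1.47, 1.44], [0.14, 2.54], [-1.03, 4.17], [0.13, 1.85], [-2.86, 2.86]. Speed limits (rad/s): [2.39, 2.39, 3.01, 3.01, 3.14, 3.14, 3.14].

### API

Orientations are given as [roll, pitch, yaw] about the fixed x, y, z axes, in that order (R = Rz(yaw) Ry(pitch) Rx(roll)).
In Python, from plant import bot gives the robot as it stands.
- The arm moves only by the shell command python3 -m inch 'ROWS' [FORCE]. ROWS is JSON, a list that holds one entry, the list of rows, each a list of 7 numbers: the opening, from 0 (shut) to 1 (fully open), then the shift along the world's x, y, z in m, then the turn, a rotation vector about the world's x, y, z in degrees. In form: [[[claw, tx, ty, tz, wx, wy, wz], ...]]. A call has 1 to 20 rows; each row shifts and turns the commanded pose from where the row before left it; what a row does not reach is not made up. A row lasts 1/10 s, in which the tool goes at most 50 mm and 8.59 degrees, less where a joint would pass 70% of its speed; a pose out of reach is approached as far as the arm can. A call with a gripper value outside its range is refused whole. The fingers move at their own pace and stop on an object; FORCE is the grip in N (left out, the last holds). Time passes only in rows, so rows that do not move let the fingers close. It gives the time, the measured TCP pose, the force, the opening and the grip force at its end, in the units of the state.
- bot.state(): the state, without advancing time (a new reading comes with each control period).
- bot.grab_frame(name): name is "scene" or "top"; returns a dict with "frame" (384x512x3 uint8, red, green, blue), "K" (3x3 intrinsics, pixels), "R" (3x3) and "t" (3): a world point X has camera coordinates R X + t. Camera axes: x right, y down, z forward; pixel columns grow to the right and rows downward; lengths in m; the calibration is good to about 2 mm. A picture is of the moment at which its call begins. There is no depth.
- bot.close_job(): hands the job in; it is judged then, once.
The state is a dict: "time": time; "q": joint angles; "dq": joint speeds; "joint_torque": joint torques, N m; "tool_pos": TCP position; "tool_rot": TCP orientation; "wrist_force": force on the tool from outside, world axes, zero at the start; "ft_torque": the same for the moment, N m; "width": opening from 0.0 (shut) to 1.0 (fully open); "grasp_force": force on a finger pad.
Only numpy, scipy, OpenCV 4.12 (cv2) and the standard library are available. Lean on these libraries where they do the work, as an engineer would, in place of code of your own. Each camera call takes 0.05 s, during which the arm holds its last target. There are 200 camera calls.

### The job

Close up the loaded test stand: pick up its rectangular cover by the black handle, set it (do not drop it) into the frame of the sloping stand, handle up, then press it down firmly at both ends until it is fully home against the seat all along. Leave the other things on the bench where they are.

Things in the scene. Friction and masses are not known exactly. Their poses are not given: they have to be found in the camera images.
- cover: Loose rectangular aluminium cover, 100 mm (own x) by 150 mm (own y) by 18 mm thick, about 0.35 kg, lying flat on the bench at the start. On its middle stands a black upright handle rib, 70 mm long along own x, 14 mm wide along own y, its top 51 mm above the underside. Origin: centre of the underside; z up through the handle. Either way round fits (half turn about z).
- cover_end_a (a point): Point on the underside of the cover, in the middle of its width, 70 mm from the centre towards own +y (5 mm from that short edge).
- cover_end_b (a point): The same point at the other end, 70 mm from the centre towards own -y.
- nest: Seat of the fixed grey stand, sloping 25 deg, facing more or less to the robot's left (+y). Origin: seat centre, 65 mm above the bench, where the cover's underside centre goes; x up the slope, y along the 156 mm length, z square out of it. The frame round it has a 106 x 156 mm opening (3 mm spare each side), 12 mm thick walls 17 mm high, the top 6 mm flared. The cover's own y goes along this y.
- nest_rim (a point): Middle of the frame's opening, level with the top of its walls, 17 mm out from the seat along the nest's z. With the cover home, the cover's flat top is 18 mm out from the seat, about level with this rim; resting on the unpressed strips it stands 5 to 8 mm higher.
- strip_a (a joint): Stiff black strip, 76 mm long, across the seat 62 mm from its centre towards nest +y. Value: how far it is pressed down (m), 0 to 0.003 at the start; it stands 8 mm less this above the seat. The laid-in cover rests on both strips. It gives way only when that end of the cover is pressed with about 10 N, then stays down; 0.008 = level with the seat, cover end home.
- strip_b (a joint): The same strip at the other end, 62 mm from the seat's centre towards nest -y.
- round_lid: Bystander: round steel lid, 90 mm across, 31 mm high, with a knob; origin under its centre.
- bottle: Bystander: white bottle, 64 mm across, 120 mm high; origin under its centre.
- jar: Bystander: glass jar, 68 mm across, 85 mm high; origin under its centre.
- tray: Bystander: black parts tray, 160 by 220 by 35 mm; origin under its centre.
- panel: Bystander: white panel with rows of flexible circuits, 200 by 160 by 5 mm; origin under its centre.
- tape: Bystander: roll of clear tape lying flat, 90 mm across, 24 mm high; origin under its centre.

How it is judged:
By the outcome, as a careful person would: the job done as asked, in the order asked, and still so for the second after the job is handed in, with the robot touching nothing.
It also fails if it takes over 58 s, if anything falls off the work surface, if the arm or the gripper's body presses on something with over 40 N, if the wrist force passes 120 N, or if a joint passes its speed limit or range.

## Working session

There is one attempt and no reset: what is moved stays moved. The work goes in short steps, Python scripts to look and compute and a shell command to move; the robot and the scene stay as the last step left them, time stands still between calls to the robot, and variables do not carry over. Pictures are saved under pics/ and viewed, at most 10 in all, crops included, and the job is handed in when it is done.

```bash
mkdir -p pics; ls; python3 - <<'E'
from plant import bot
import cv2,pickle
d={}
for n in("scene","top"):
    f=bot.grab_frame(n); d[n]=f
    cv2.imwrite(f"pics/{n}0.png",cv2.resize(f["frame"][:,:,::-1],(800,600),interpolation=cv2.INTER_CUBIC))
    print(n,f["K"].tolist(),(-f["R"].T@f["t"]).round(3),f["R"].round(2).tolist())
pickle.dump(d,open("f0.pkl","wb"))
s=bot.state();print({k:s[k] for k in("time","tool_pos","tool_rot","wrist_force","width")})
E
```

```text
pics
scene [[365.91243008537583, 0.0, 258.478634729708], [0.0, 365.91243008537583, 189.456694067435], [0.0, 0.0, 1.0]] [1.335 0.04  0.917] [[-0.04, 1.0, -0.01], [0.73, 0.03, -0.68], [-0.68, -0.03, -0.73]]
top [[465.7716191265114, 0.0, 258.66705535527], [0.0, 465.7716191265114, 196.70885477714148], [0.0, 0.0, 1.0]] [ 0.338 -0.003  1.683] [[-0.02, -1.0, -0.02], [-0.99, 0.02, -0.12], [0.12, 0.01, -0.99]]
{'time': 0.1, 'tool_pos': array([0.19339552, 0.59387445, 0.24389963]), 'tool_rot': array([-3.14014046e+00,  8.10894954e-05,  2.82687111e+00]), 'wrist_force': array([-0.30747109, -0.18344559, -0.16775131]), 'width': 1.0001343426276983}
```

View pics/scene0.png

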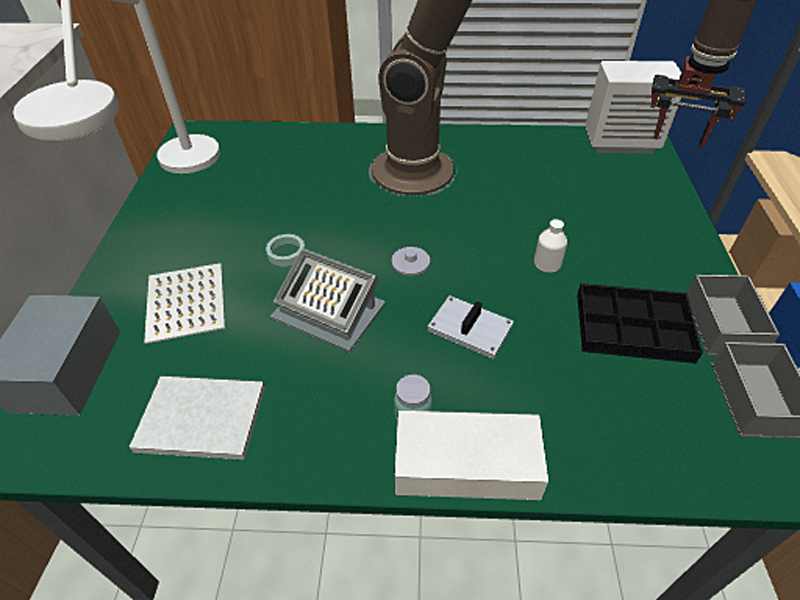

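View pics/top0.png

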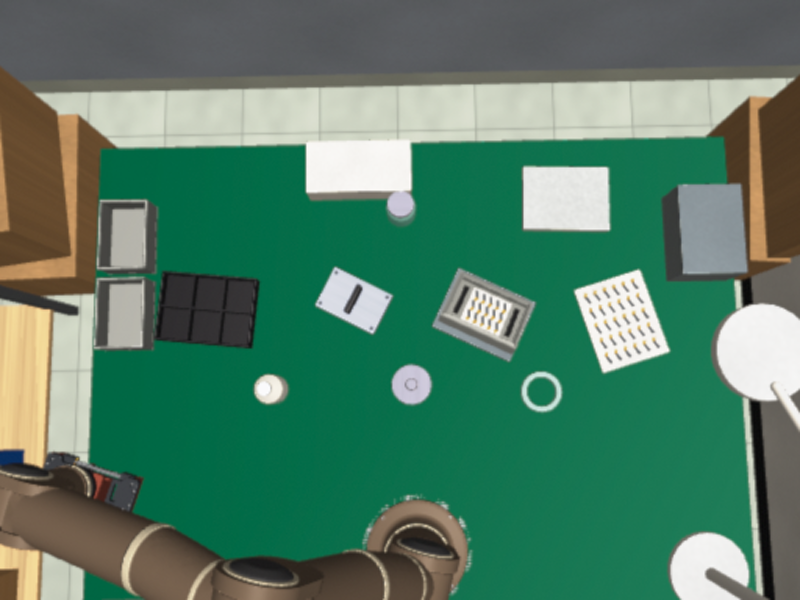

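Scene shows the cover near (470,325) and the stand near (325,295); the top view has the cover at (354,300) and the stand at (485,312). I'll enlarge both.

```bash
python3 - <<'E'
import cv2,pickle,numpy as np
d=pickle.load(open("f0.pkl","rb"))
# top crop cols 195-350, rows 165-235 ; x5
def crop(n,c0,r0,w,h,s):
    return cv2.resize(d[n]["frame"][r0:r0+h,c0:c0+w,::-1],None,fx=s,fy=s,interpolation=cv2.INTER_CUBIC)
a=crop("top",195,165,155,70,5)   # 775x350
cv2.imwrite("pics/topc.png",a)
b=crop("scene",170,155,160,78,5) # 800x390
cv2.imwrite("pics/scenec.png",b)
E
```

```text
(no output)
```

View pics/topc.png

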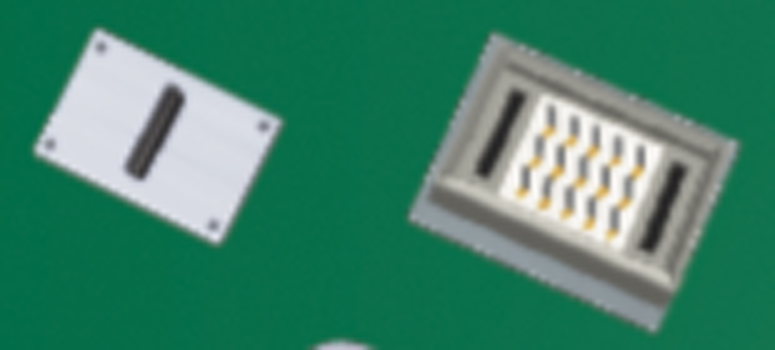

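View pics/scenec.png

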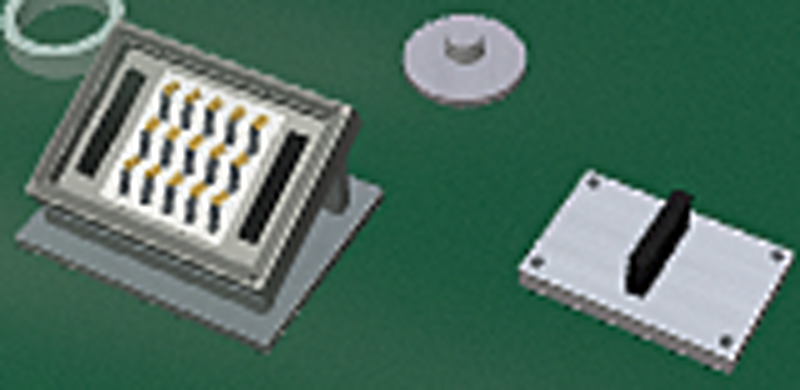

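```bash
cat > h.py <<'E'
import numpy as np
from scipy.spatial.transform import Rotation as Ro
from scipy.optimize import least_squares
def proj(f,X):
    c=X@f["R"].T+f["t"]; p=c@f["K"].T; return p[:,:2]/p[:,2:]
off={"top":(195,165),"scene":(170,155)}
def px(n,l): return (np.array(l,float)+.5)/5-.5+off[n]
def Rn(yaw,tilt): # x axis up-slope by tilt, heading yaw
    return (Ro.from_euler("z",yaw)*Ro.from_euler("y",-tilt)).as_matrix()
E
python3 - <<'E'
import pickle
from h import *
d=pickle.load(open("f0.pkl","rb"))
C=np.array([[1,1],[1,-1],[-1,-1],[-1,1]])
def fit(obs,z,tilt,y0,free=False):
    def res(p):
        o=np.array([p[0],p[1],p[3] if free else z]); R=Rn(p[2],p[4] if free else tilt)
        return np.concatenate([(proj(d[n],o+M@R.T)-px(n,u)).ravel() for n,M,u in obs])
    p0=[.6,.05,y0]+([z,tilt] if free else [])
    r=least_squares(res,p0,loss="soft_l1"); 
    print(r.x[:2].round(4),np.degrees(r.x[2]).round(1),r.x[3:].round(3),"rms px",np.sqrt(np.mean(res(r.x)**2)).round(2)); return r,res(r.x).reshape(-1,2).round(1)
def P(c,a,b,z): return np.array([[s*a,t*b,z] for s,t in c])
# cover : order UL,UR,LR,LL in top image; own +y ~ image-left(+y)
ct=[(97,28),(283,122),(222,244),(33,152)]
# scene corners order: near base-left.. map to same world corners
cs=[(520,268),(588,170),(795,253),(733,358)]
# top: far(+x) is up. UL=(+x,+y) UR=(+x,-y) LR=(-x,-y) LL=(-x,+y); scene: right=+y, down=+x
Mt=P([(1,1),(1,-1),(-1,-1),(-1,1)],.05,.075,.018)
Ms=P([(1,-1),(-1,-1),(-1,1),(1,1)],.05,.075,.018)
print("cover");o=[("top",Mt,ct),("scene",Ms,cs)]
r,e=fit(o,0,0,-.4);print(e.tolist()); fit(o,0,0,-.4,True); fit(o[:1],0,0,-.4); fit(o[1:],0,0,-.4)
# stand, x axis defined pointing up slope; hyp A up-slope toward robot(-x): yaw~pi-.4; hyp B up-slope away
for nm,s,y0 in(("A up=-x",-1,np.pi-.4),("B up=+x",1,-.4)):
    print(nm)
    # strips: (top px) L=+y side, far/near ends
    st=[(517,92),(485,175),(677,167),(648,250)]
    ct_=[(s,s),(-s,s),(s,-s),(-s,-s)]
    sc=[(88,178),(135,70),(253,240),(298,135)] # -y far, -y near(base), +y far, +y near
    cs_=[(s,-s),(-s,-s),(s,s),(-s,s)]
    rim=[(28,190),(118,25),(357,107),(262,290)]; cr=[(s,-s),(-s,-s),(-s,s),(s,s)]
    o=[("top",P(ct_,.038,.062,.0065),st),("scene",P(cs_,.038,.062,.0065),sc),("scene",P(cr,.065,.09,.017),rim)]
    r,e=fit(o,.065,np.radians(25),y0);print(e.tolist()); fit(o,.065,np.radians(25),y0,True)
E
```

```text
cover
[0.5649 0.1365] -27.4 [] rms px 0.29
[[-0.0, 0.4], [-0.3, -0.2], [-0.6, 0.1], [0.1, 0.1], [-0.6, 0.1], [-0.1, -0.1], [0.0, -0.1], [-0.1, 0.5]]
[0.5654 0.1363] -27.3 [0.001 0.018] rms px 0.27
[0.5652 0.1357] -27.4 [] rms px 0.26
[0.5644 0.1371] -27.3 [] rms px 0.22
A up=-x
[ 0.5282 -0.1615] 154.9 [] rms px 0.64
[[0.0, -0.2], [-0.9, -0.2], [0.4, -1.0], [-0.4, -0.5], [-0.4, -0.9], [0.9, 0.4], [-0.7, -0.1], [0.8, -0.3], [-0.7, 0.0], [-0.2, -1.6], [-0.5, -0.5], [0.3, -0.2]]
[ 0.5265 -0.1619] 154.8 [0.062 0.453] rms px 0.53
B up=+x
[ 0.5312 -0.1654] -20.6 [] rms px 5.73
[[-0.0, -0.1], [-0.7, 3.0], [2.0, -3.1], [0.2, -0.2], [-2.5, -7.1], [0.2, 7.6], [-0.6, -8.3], [0.9, 4.9], [-2.7, -12.4], [0.7, 9.3], [0.7, 7.4], [2.3, -15.8]]
[ 0.5265 -0.1619] -25.2 [ 0.062 -0.453] rms px 0.53
```

The fit is clear. The cover is at (0.565, 0.1365) with yaw -27.4°. The seat is at (0.528, -0.1615), with up-slope heading 155° and the tilt confirmed near 25°. The images show the stand facing away from the robot (+x, slightly -y), not left as the notes say; that other reading gives 10 times the residual. I'll go with the images.

```bash
python3 -m inch '[[[1,0.0286,-0.0352,0,0,0,-0.72],[1,0.0286,-0.0352,0,0,0,-0.72],[1,0.0286,-0.0352,0,0,0,-0.72],[1,0.0286,-0.0352,0,0,0,-0.72],[1,0.0286,-0.0352,0,0,0,-0.72],[1,0.0286,-0.0352,0,0,0,-0.72],[1,0.0286,-0.0352,0,0,0,-0.72],[1,0.0286,-0.0352,0,0,0,-0.72],[1,0.0286,-0.0352,0,0,0,-0.72],[1,0.0286,-0.0352,0,0,0,-0.72],[1,0.0286,-0.0352,0,0,0,-0.72],[1,0.0286,-0.0352,0,0,0,-0.72],[1,0.0286,-0.0352,0,0,0,-0.72],[1,0,0,-0.03,0,0,0],[1,0,0,-0.03,0,0,0],[1,0,0,-0.03,0,0,0],[1,0,0,-0.03,0,0,0],[1,0,0,0,0,0,0],[1,0,0,0,0,0,0]]]' 30
```

```text
time: 2.0
tool_pos: [0.5652, 0.1365, 0.1247]
tool_rot: [-3.141, -0.001, 2.663]
wrist_force: [0.4, 0.0, -0.0]
width: 1.005
grasp_force: 0.0
```

```bash
python3 -m inch '[[[1,0,0,-0.02,0,0,0],[1,0,0,-0.02,0,0,0],[1,0,0,-0.02,0,0,0],[1,0,0,-0.015,0,0,0],[1,0,0,-0.005,0,0,0],[1,0,0,0,0,0,0],[0,0,0,0,0,0,0],[0,0,0,0,0,0,0],[0,0,0,0,0,0,0],[0,0,0,0,0,0,0],[0,0,0,0,0,0,0],[0,0,0,0,0,0,0],[0,0,0,0,0,0,0],[0,0,0,0,0,0,0],[0,0,0,0,0,0,0],[0,0,0,0,0,0,0]]]' 40
```

```text
time: 3.6
tool_pos: [0.5654, 0.1368, 0.0446]
tool_rot: [3.141, 0.0, 2.664]
wrist_force: [1.3, 0.0, -1.4]
width: 0.154
grasp_force: 40.0
```

```bash
python3 -m inch '[[[0,0,0,0.02,0,0,0],[0,0,0,0.045,0,0,0.6],[0,0,0,0.045,0,0,0.6],[0,0,0,0.045,0,0,0.6],[0,0,0,0.045,0,0,0.5],[0,0.0014,-0.0322,0,1.06,2.265,0],[0,0.0014,-0.0322,0,1.06,2.265,0],[0,0.0014,-0.0322,0,1.06,2.265,0],[0,0.0014,-0.0322,0,1.06,2.265,0],[0,0.0014,-0.0322,0,1.06,2.265,0],[0,0.0014,-0.0322,0,1.06,2.265,0],[0,0.0014,-0.0322,0,1.06,2.265,0],[0,0.0014,-0.0322,0,1.06,2.265,0],[0,0.0014,-0.0322,0,1.06,2.265,0],[0,0.0014,-0.0322,0,1.06,2.265,0],[0,0,0,0,0,0,0],[0,0,0,0,0,0,0],[0,0,0,0,0,0,0]]]'
python3 - <<'E'
from plant import bot
import cv2,pickle,numpy as np
from scipy.spatial.transform import Rotation as Ro
d={n:bot.grab_frame(n) for n in("scene","top")}; pickle.dump(d,open("f1.pkl","wb"))
s=bot.state(); R=Ro.from_euler("xyz",s["tool_rot"]).as_matrix(); print(R.round(3).tolist(),s["tool_pos"],s["q"].round(2))
from h import *
Rt=Rn(np.radians(154.9),np.radians(25)); print("want z",(-Rt[:,2]).round(3),"y",(-Rt[:,1]).round(3))
T=np.column_stack([Rt[:,0],-Rt[:,1],-Rt[:,2]]); print("err rotvec deg",np.degrees(Ro.from_matrix(T@R.T).as_rotvec()).round(2))
b=cv2.resize(d["scene"]["frame"][100:235,170:330,::-1],None,fx=4,fy=4,interpolation=cv2.INTER_CUBIC)
cv2.imwrite("pics/s1.png",b)
E
```

```text
time: 5.4
tool_pos: [0.5795, -0.184, 0.2442]
tool_rot: [3.141, -0.437, 2.705]
wrist_force: [0.1, 0.1, -4.9]
width: 0.158
grasp_force: 40.0
[[-0.822, 0.422, -0.383], [0.382, 0.906, 0.179], [0.423, 0.001, -0.906]] [ 0.57959087 -0.18365618  0.24481116] [ 0.06  0.67  0.35  1.29 -0.24  1.65  1.56]
want z [-0.383  0.179 -0.906] y [0.424 0.906 0.   ]
err rotvec deg [-0.05  0.03 -0.13]
```

View pics/s1.png

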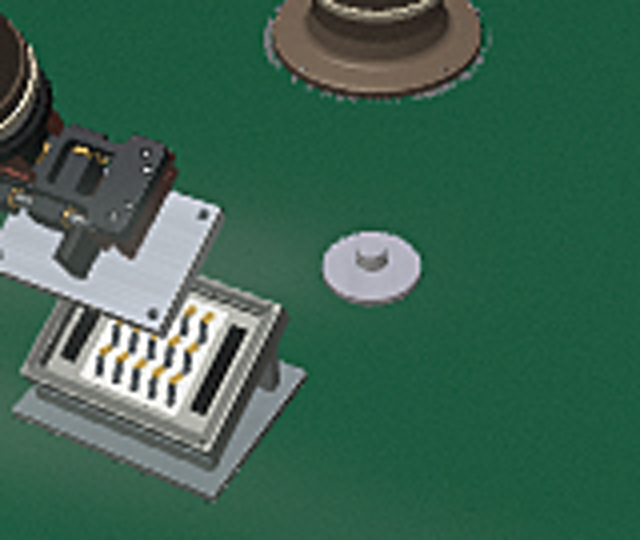

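The cover hangs from the gripper, aligned with the frame. Clearance is only 3 mm, so I'll sharpen the stand measurement from the unoccluded first frames.

```bash
python3 - <<'E'
import cv2,pickle
d=pickle.load(open("f0.pkl","rb"))
for n,c,r,w,h,s in(("scene",172,156,78,70,8),("top",274,169,72,64,9)):
    cv2.imwrite(f"pics/{n}z.png",cv2.resize(d[n]["frame"][r:r+h,c:c+w,::-1],None,fx=s,fy=s,interpolation=cv2.INTER_CUBIC))
E
```

```text
(no output)
```

View pics/scenez.png

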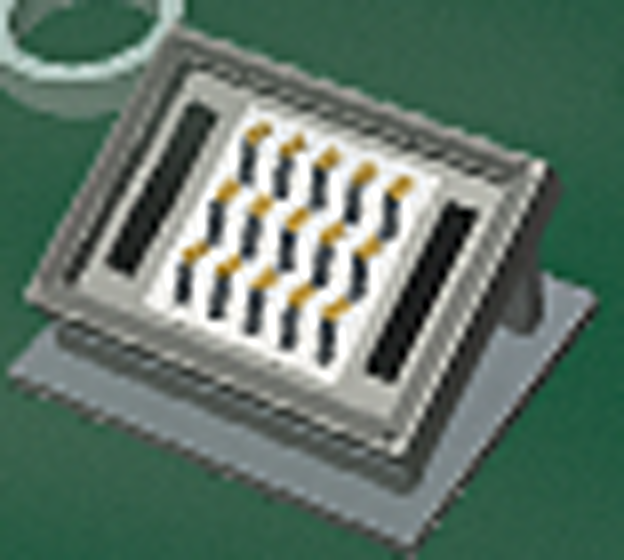

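View pics/topz.png

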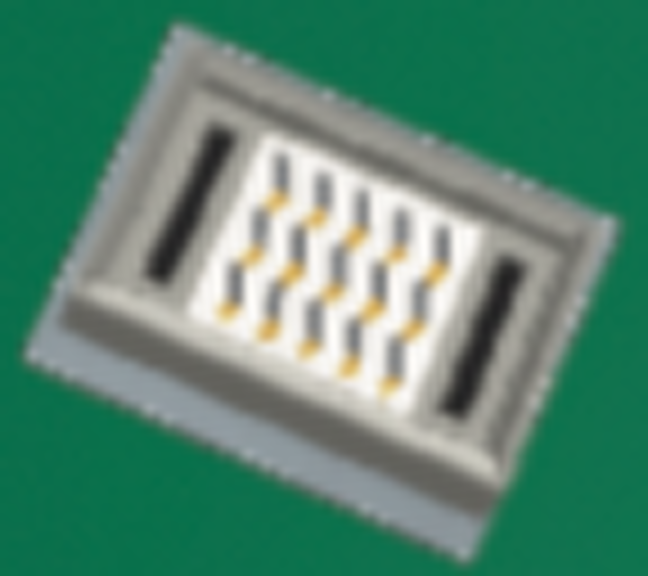

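```bash
python3 - <<'E'
import pickle
from h import *
d=pickle.load(open("f0.pkl","rb"))
def pz(n,l):
    s,o=(8,(172,156)) if n=="scene" else (9,(274,169)); return (np.array(l,float)+.5)/s-.5+o
def P(c,a,b,z): return np.array([[s*a,t*b,z] for s,t in c])
s=-1
sc=[(122,268),(203,107),(382,375),(462,208)];cs=[(s,-s),(-s,-s),(s,s),(-s,s)]
rim=[(32,298),(172,32),(545,165),(397,456)];cr=[(s,-s),(-s,-s),(-s,s),(s,s)]
st=[(220,130),(158,278),(511,262),(455,410)];ct=[(s,s),(-s,s),(s,-s),(-s,-s)]
O={"s_strip":("scene",P(cs,.038,.062,.0065),sc),"s_rim":("scene",P(cr,.065,.09,.017),rim),"t_strip":("top",P(ct,.038,.062,.0065),st),
"s_card":("scene",np.array([[0,0,.001]]),[(290.5,241)]),"t_card":("top",np.array([[0,0,.001]]),[(335,273)])}
def fit(ks):
    def res(p): 
        R=Rn(p[2],np.radians(25)); o=np.array([p[0],p[1],.065])
        return np.concatenate([(proj(d[n],o+M@R.T)-pz(n,u)).ravel() for n,M,u in (O[k] for k in ks)])
    r=least_squares(res,[.53,-.16,2.7]); print(ks,r.x[:2].round(4),np.degrees(r.x[2]).round(1),"rms",np.sqrt(np.mean(r.fun**2)).round(2))
fit(list(O)); fit(["s_strip"]);fit(["s_rim"]);fit(["t_strip"]);fit(["s_strip","t_strip"]);fit(["s_strip","s_rim","s_card"])
# in-hand check
f=pickle.load(open("f1.pkl","rb"))
R=Ro.from_euler("xyz",[3.141,-.437,2.705]).as_matrix(); tcp=np.array([.5796,-.1837,.2448])
X=np.array([[a,b,.0266] for a in(-.05,.05) for b in(-.075,.075)])
for n in("scene","top"): 
    p=proj(f[n],tcp+X@R.T); print(n,p.round(1).tolist(), "in s1 crop",((p-[170,100]+.5)*4-.5).round(0).tolist())
J=proj(f["scene"],tcp+np.array([[0,0,.0266],[.001,0,.0266],[0,.001,.0266]])@R.T);print("px per mm tool x,y",(J[1:]-J[0]).round(3).tolist())
im=f["top"]["frame"]
import cv2
cv2.imwrite("pics/t1.png",cv2.resize(im[150:250,255:365,::-1],None,fx=5,fy=5,interpolation=cv2.INTER_CUBIC))
E
```

```text
['s_strip', 's_rim', 't_strip', 's_card', 't_card'] [ 0.5285 -0.1624] 154.5 rms 0.52
['s_strip'] [ 0.5282 -0.1626] 154.8 rms 0.25
['s_rim'] [ 0.5308 -0.1618] 154.3 rms 0.73
['t_strip'] [ 0.5273 -0.162 ] 154.8 rms 0.24
['s_strip', 't_strip'] [ 0.5277 -0.1624] 154.8 rms 0.26
['s_strip', 's_rim', 's_card'] [ 0.5292 -0.1624] 154.5 rms 0.58
scene [[165.2, 165.5], [209.4, 182.5], [181.4, 136.1], [225.3, 151.3]] in s1 crop [[-18.0, 263.0], [159.0, 331.0], [47.0, 146.0], [223.0, 207.0]]
top [[346.3, 178.0], [303.5, 159.4], [337.3, 202.1], [293.0, 182.7]] in s1 crop [[707.0, 314.0], [535.0, 239.0], [671.0, 410.0], [493.0, 332.0]]
px per mm tool x,y [[0.161, -0.302], [0.293, 0.107]]
```

```bash
python3 -m inch '[[[0,-0.0026,0.0009,-0.0135,0,0,0],[0,-0.0026,0.0009,-0.0135,0,0,0],[0,-0.0026,0.0009,-0.0135,0,0,0],[0,-0.0026,0.0009,-0.0135,0,0,0],[0,-0.0026,0.0009,-0.0135,0,0,0],[0,-0.0026,0.0009,-0.0135,0,0,0],[0,-0.0026,0.0009,-0.0135,0,0,0],[0,-0.0029,0.0009,-0.0132,0,0,0],[0,0,0,0,0,0,0],[0,0,0,0,0,0,0],[0,0,0,0,0,0,0]]]'
cat > look.py <<'E'
# residual of tool vs nest, in nest axes (mm), d = TCP above seat
from plant import bot
from h import *
s=bot.state(); R=Rn(np.radians(154.8),np.radians(25)); o=np.array([.528,-.1622,.065])
print("TCP in nest mm",((s["tool_pos"]-o)@R*1e3).round(1),"force nest",(s["wrist_force"]@R).round(1),"torque",np.round(s["ft_torque"]@R,2))
T=Ro.from_euler("xyz",s["tool_rot"]).as_matrix(); W=np.column_stack([R[:,0],-R[:,1],-R[:,2]])
print("err rotvec",np.degrees(Ro.from_matrix(W@T.T).as_rotvec()).round(2),"t",s["time"],"w",s["width"],"nest axes x,y,z:",R.T.round(3).tolist())
E
python3 look.py; python3 - <<'E'
from plant import bot
import cv2
d=bot.grab_frame("scene")["frame"]
cv2.imwrite("pics/s2.png",cv2.resize(d[130:234,155:265,::-1],None,fx=5.5,fy=5.5,interpolation=cv2.INTER_CUBIC))
E
```

```text
time: 6.6
tool_pos: [0.5587, -0.1784, 0.1376]
tool_rot: [-3.142, -0.435, 2.704]
wrist_force: [-0.0, -1.0, -4.0]
width: 0.16
grasp_force: 40.0
TCP in nest mm [-0.7  1.5 80.4] force nest [-2.1  0.9 -3.5] torque [-0.    0.77  0.  ]
err rotvec [ 0.03  0.06 -0.11] t 6.6 w 0.1600160516652901 nest axes x,y,z: [[-0.82, 0.386, 0.423], [-0.426, -0.905, 0.0], [0.382, -0.18, 0.906]]
```

View pics/s2.png

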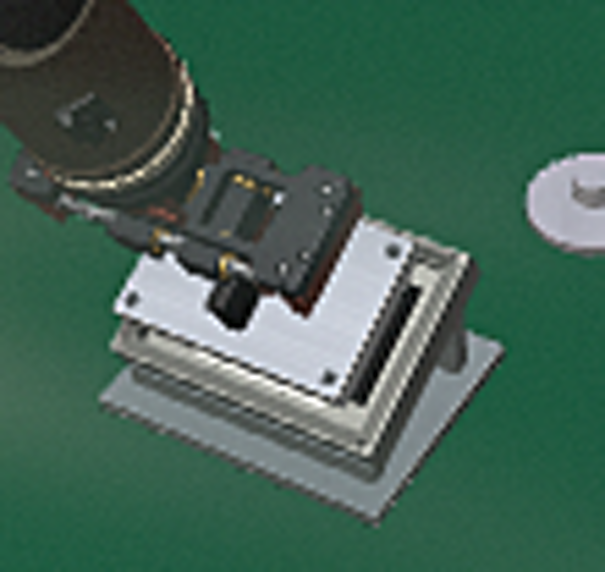

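```bash
python3 - <<'E'
import pickle
from h import *
f=pickle.load(open("f0.pkl","rb"))["scene"]
u=(np.array([(412,238),(342,403),(115,308)],float)+.5)/5.5-.5+[155,130]
R=Rn(np.radians(154.8),np.radians(25)); o=np.array([.5285,-.1625,.065])
M=np.array([[.05,.075],[-.05,.075],[-.05,-.075]]) # up/+y.. try both signs
for sy in(1,-1):
    def res(p): 
        X=np.column_stack([M[:,0]+p[0],sy*M[:,1]+p[1],np.full(3,.0358+.018)]); return (proj(f,o+X@R.T)-u).ravel()
    r=least_squares(res,[0,0]); print(sy,(r.x*1e3).round(1),r.fun.round(1))
E
```

```text
1 [  3.8 -41.3] [-27.9 -11.3 -29.9 -13.4  53.2  20.8]
-1 [0.8 1.2] [ 1.   0.4 -0.8 -0.6 -0.3  0.1]
```

```bash
python3 -m inch '[[[0,0.0006,0.0013,0,0,0,0],[0,-0.0015,0.0007,-0.0036,0,0,0],[0,-0.0015,0.0007,-0.0036,0,0,0],[0,-0.0015,0.0007,-0.0036,0,0,0],[0,-0.0015,0.0007,-0.0036,0,0,0],[0,-0.0008,0.0004,-0.0018,0,0,0],[0,0,0,0,0,0,0],[0,0,0,0,0,0,0]]]'; python3 look.py
```

```text
time: 7.45
tool_pos: [0.5521, -0.1736, 0.1208]
tool_rot: [-3.141, -0.436, 2.704]
wrist_force: [-0.3, -0.1, -4.4]
width: 0.157
grasp_force: 40.0
TCP in nest mm [-0.6  0.1 61.8] force nest [-1.6  0.3 -4.1] torque [0.02 0.8  0.03]
err rotvec [ 0.   -0.01 -0.11] t 7.45 w 0.15698954817171076 nest axes x,y,z: [[-0.82, 0.386, 0.423], [-0.426, -0.905, 0.0], [0.382, -0.18, 0.906]]
```

```bash
python3 -m inch '[[[0,-0.0008,0.0004,-0.0018,0,0,0],[0,-0.0008,0.0004,-0.0018,0,0,0],[0,-0.0004,0.0002,-0.0009,0,0,0],[0,0,0,0,0,0,0],[0,0,0,0,0,0,0]]]'; python3 look.py|head -1;  python3 -m inch '[[[0,-0.0004,0.0002,-0.0009,0,0,0],[0,-0.0004,0.0002,-0.0009,0,0,0],[0,0,0,0,0,0,0],[0,0,0,0,0,0,0]]]'; python3 look.py|head -1
```

```text
time: 7.95
tool_pos: [0.55, -0.1726, 0.1162]
tool_rot: [-3.141, -0.437, 2.703]
wrist_force: [0.0, 0.2, -4.7]
width: 0.157
grasp_force: 40.0
TCP in nest mm [-0.4  0.1 56.7] force nest [-1.9 -0.2 -4.3] torque [0.   0.87 0.07]
time: 8.35
tool_pos: [0.5492, -0.1722, 0.1144]
tool_rot: [-3.141, -0.437, 2.703]
wrist_force: [0.6, 0.7, -3.7]
width: 0.161
grasp_force: 40.0
TCP in nest mm [-0.4  0.  54.7] force nest [-1.8 -0.9 -3.2] torque [ 0.06  0.81 -0.02]
```

```bash
for i in 1; do python3 -m inch '[[[0,-0.0004,0.0002,-0.0009,0,0,0],[0,-0.0004,0.0002,-0.0009,0,0,0],[0,0,0,0,0,0,0],[0,0,0,0,0,0,0]]]' >/dev/null; python3 look.py|head -1; done;  python3 -m inch '[[[0,-0.0004,0.0002,-0.0009,0,0,0],[0,0,0,0,0,0,0],[0,0,0,0,0,0,0]]]' >/dev/null; python3 look.py|head -1
```

```text
TCP in nest mm [-0.3  0.  52.7] force nest [-2.1  0.4 -4.6] torque [-0.    0.83 -0.05]
TCP in nest mm [-0.4  0.1 52.4] force nest [-0.   0.2  3.4] torque [-0.15  0.36  0.07]
```

```bash
python3 -m inch '[[[0.5,0,0,0,0,0,0],[0.5,0,0,0,0,0,0],[0.5,0,0,0,0,0,0],[0.5,0,0,0,0,0,0],[0.5,0,0,0,0,0,0],[0.5,0,0,0,0,0,0],[0.5,0,0,0,0,0,0],[0.5,0.0019,-0.0009,0.0045,0,0,0],[0.5,0.0038,-0.0018,0.009,0,0,0],[0.5,0.0076,-0.0036,0.0181,0,0,0],[0.5,0.0076,-0.0036,0.0181,0,0,0],[0,0,0,0,0,0,0],[0,0,0,0,0,0,0],[0,0,0,0,0,0,0],[0,0,0,0,0,0,0],[0,0,0,0,0,0,0],[0,0,0,0,0,0,0],[0,0,0,0,0,0,0]]]' 20; python3 look.py
python3 - <<'E'
from plant import bot
import cv2
d=bot.grab_frame("scene")["frame"]
cv2.imwrite("pics/s3.png",cv2.resize(d[130:234,155:265,::-1],None,fx=5.5,fy=5.5,interpolation=cv2.INTER_CUBIC))
E
```

```text
time: 10.85
tool_pos: [0.5688, -0.1815, 0.1613]
tool_rot: [-3.141, -0.437, 2.704]
wrist_force: [0.3, -0.1, -0.2]
width: 0.004
grasp_force: 0.0
TCP in nest mm [-2.000e-01  1.000e-01  1.063e+02] force nest [-0.3 -0.1 -0. ] torque [ 0.04  0.39 -0.03]
err rotvec [-0.   -0.03 -0.1 ] t 10.85 w 0.004393627545603179 nest axes x,y,z: [[-0.82, 0.386, 0.423], [-0.426, -0.905, 0.0], [0.382, -0.18, 0.906]]
```

View pics/s3.png

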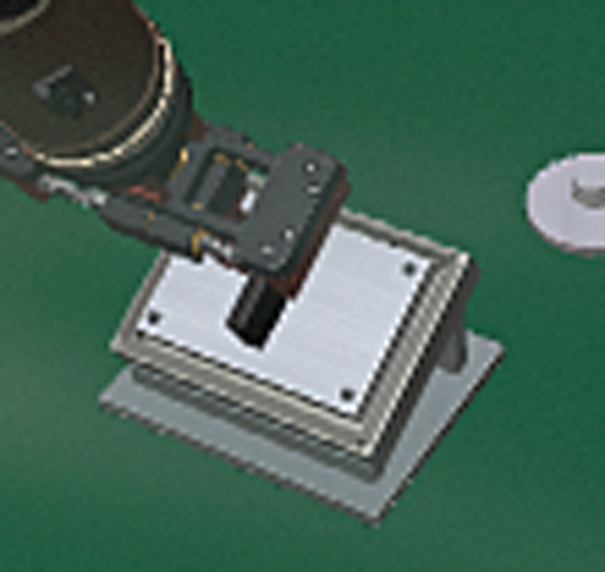

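The cover sits inside the frame: all four screws are visible and its edges are parallel to the walls. Now I'll press at the +y end.

```bash
python3 -m inch '[[[0,-0.0132,-0.028,0,0,0,0],[0,-0.0132,-0.028,0,0,0,0],[0,0,0,0,0,0,0],[0,-0.0034,0.0016,-0.0082,0,0,0],[0,-0.0034,0.0016,-0.0082,0,0,0],[0,-0.0034,0.0016,-0.0082,0,0,0],[0,-0.0034,0.0016,-0.0082,0,0,0],[0,-0.0034,0.0016,-0.0082,0,0,0],[0,-0.0023,0.0011,-0.0054,0,0,0],[0,0,0,0,0,0,0],[0,0,0,0,0,0,0]]]'>/dev/null; python3 look.py|head -1
python3 -m inch '[[[0,-0.0008,0.0004,-0.0018,0,0,0],[0,-0.0008,0.0004,-0.0018,0,0,0],[0,-0.0004,0.0002,-0.0009,0,0,0],[0,0,0,0,0,0,0],[0,0,0,0,0,0,0]]]'>/dev/null; python3 look.py|head -1
```

```text
TCP in nest mm [-0.6 61.9 55.6] force nest [ 0.8 -0.2  0.5] torque [-0.01  0.41 -0.02]
TCP in nest mm [-0.4 61.9 50.5] force nest [ 0.2  0.3 -0.7] torque [0.05 0.41 0.01]
```

```bash
python3 -m inch '[[[0,-0.0008,0.0004,-0.0018,0,0,0],[0,-0.0004,0.0002,-0.0009,0,0,0],[0,0,0,0,0,0,0]]]'>/dev/null; python3 look.py|head -1
python3 -m inch '[[[0,-0.0004,0.0002,-0.0009,0,0,0],[0,-0.0004,0.0002,-0.0009,0,0,0],[0,0,0,0,0,0,0]]]'>/dev/null; python3 look.py|head -1
python3 -m inch '[[[0,-0.0004,0.0002,-0.0009,0,0,0],[0,-0.0004,0.0002,-0.0009,0,0,0],[0,0,0,0,0,0,0]]]'>/dev/null; python3 look.py|head -1
```

```text
TCP in nest mm [-0.3 61.9 47.6] force nest [0.  0.  1.8] torque [ 0.05  0.31 -0.02]
TCP in nest mm [-0.3 62.  46.4] force nest [ 1.4 -0.   6.7] torque [ 0.08 -0.01  0.04]
TCP in nest mm [-0.4 62.3 44.5] force nest [2.2 0.8 7.2] torque [0.23 0.01 0.03]
```

```bash
for i in 1; do
python3 -m inch '[[[0,-0.0004,0.0002,-0.0009,0,0,0],[0,-0.0004,0.0002,-0.0009,0,0,0],[0,0,0,0,0,0,0]]]'>/dev/null; python3 look.py|head -1
python3 -m inch '[[[0,-0.0004,0.0002,-0.0009,0,0,0],[0,-0.0004,0.0002,-0.0009,0,0,0],[0,0,0,0,0,0,0]]]'>/dev/null; python3 look.py|head -1
python3 -m inch '[[[0,-0.0004,0.0002,-0.0009,0,0,0],[0,-0.0004,0.0002,-0.0009,0,0,0],[0,0,0,0,0,0,0]]]'>/dev/null; python3 look.py|head -1
done
```

```text
TCP in nest mm [-0.4 62.5 42.6] force nest [1.4 1.6 7.4] torque [ 0.38 -0.01 -0.02]
TCP in nest mm [-0.4 62.7 41.6] force nest [ 3.9  1.6 13.6] torque [ 0.38 -0.47  0.01]
TCP in nest mm [-0.4 62.7 41.5] force nest [ 7.2  2.1 22.6] torque [ 0.36 -1.31  0.02]
```

```bash
python3 -m inch '[[[0,0.0038,-0.0018,0.0091,0,0,0],[0,0.0076,-0.0036,0.0181,0,0,0],[0,0.0076,-0.0036,0.0181,0,0,0],[0,0.0038,-0.0018,0.0091,0,0,0],[0,0,0,0,0,0,0],[0,0.0176,0.0374,0,0,0,0],[0,0.0176,0.0374,0,0,0,0],[0,0.0176,0.0374,0,0,0,0],[0,0,0,0,0,0,0],[0,-0.0057,0.0027,-0.0136,0,0,0],[0,-0.0057,0.0027,-0.0136,0,0,0],[0,-0.0038,0.0018,-0.0091,0,0,0],[0,0,0,0,0,0,0],[0,0,0,0,0,0,0]]]'>/dev/null; python3 look.py|head -1
python3 -m inch '[[[0,-0.0008,0.0004,-0.0018,0,0,0],[0,-0.0008,0.0004,-0.0018,0,0,0],[0,0,0,0,0,0,0]]]'>/dev/null; python3 look.py|head -1
```

```text
TCP in nest mm [ -0.  -61.9  57.2] force nest [ 0.4 -1.1 -0.5] torque [-0.03  0.38  0.01]
TCP in nest mm [  0.1 -62.2  53.3] force nest [ 0.8 -0.6 -0.1] torque [ 0.08  0.35 -0.01]
```

```bash
for i in 1; do
python3 -m inch '[[[0,-0.0008,0.0004,-0.0018,0,0,0],[0,-0.0004,0.0002,-0.0009,0,0,0],[0,0,0,0,0,0,0]]]'>/dev/null; python3 look.py|head -1
python3 -m inch '[[[0,-0.0004,0.0002,-0.0009,0,0,0],[0,-0.0004,0.0002,-0.0009,0,0,0],[0,0,0,0,0,0,0]]]'>/dev/null; python3 look.py|head -1
done
```

```text
TCP in nest mm [  0.3 -62.3  50.1] force nest [0.1 0.3 0.1] torque [0.01 0.35 0.03]
TCP in nest mm [  0.1 -62.3  48.8] force nest [-0.3  0.2  3.5] torque [ 0.01  0.2  -0.02]
```

```bash

python3 -m inch '[[[0,-0.0008,0.0004,-0.0018,0,0,0],[0,-0.0008,0.0004,-0.0018,0,0,0],[0,0,0,0,0,0,0]]]'>/dev/null; python3 look.py|head -1
python3 -m inch '[[[0,-0.0008,0.0004,-0.0018,0,0,0],[0,-0.0004,0.0002,-0.0009,0,0,0],[0,0,0,0,0,0,0]]]'>/dev/null; python3 look.py|head -1
python3 -m inch '[[[0,-0.0004,0.0002,-0.0009,0,0,0],[0,-0.0004,0.0002,-0.0009,0,0,0],[0,0,0,0,0,0,0]]]'>/dev/null; python3 look.py|head -1
python3 -m inch '[[[0,-0.0004,0.0002,-0.0009,0,0,0],[0,0,0,0,0,0,0]]]'>/dev/null; python3 look.py|head -1
```

```text
TCP in nest mm [  0.2 -62.8  45. ] force nest [ 0.1 -0.9  3.3] torque [-0.26  0.22  0.01]
TCP in nest mm [  0.1 -63.2  42.1] force nest [ 1.4 -2.5  5.6] torque [-0.37  0.25  0.06]
TCP in nest mm [  0.1 -63.3  41.4] force nest [ 2.7 -2.  12.6] torque [-0.35 -0.37  0.06]
TCP in nest mm [  0.2 -63.3  41.3] force nest [ 3.3 -1.6 17.2] torque [-0.31 -0.82  0.02]
```

```bash

python3 -m inch '[[[0,-0.0004,0.0002,-0.0009,0,0,0],[0,-0.0004,0.0002,-0.0009,0,0,0],[0,0,0,0,0,0,0],[0,0,0,0,0,0,0]]]'>/dev/null; python3 look.py|head -1
python3 -m inch '[[[0,-0.0004,0.0002,-0.0009,0,0,0],[0,0,0,0,0,0,0],[0,0,0,0,0,0,0]]]'>/dev/null; python3 look.py|head -1
```

```text
TCP in nest mm [  0.1 -63.3  41.2] force nest [ 8.7 -1.5 27.2] torque [-0.18 -1.59  0.06]
TCP in nest mm [  0.2 -63.3  41.2] force nest [ 9.6 -0.1 31.9] torque [-0.19 -2.    0.  ]
```

Firm stop at 32 N. Back to the +y end to re-press, in case the first press left it tilted.

```bash
python3 -m inch '[[[0,0.0038,-0.0018,0.0091,0,0,0],[0,0.0076,-0.0036,0.0181,0,0,0],[0,0.0076,-0.0036,0.0181,0,0,0],[0,0.0038,-0.0018,0.0091,0,0,0],[0,0,0,0,0,0,0],[0,-0.0176,-0.0374,0,0,0,0],[0,-0.0176,-0.0374,0,0,0,0],[0,-0.0176,-0.0374,0,0,0,0],[0,0,0,0,0,0,0],[0,-0.0057,0.0027,-0.0136,0,0,0],[0,-0.0057,0.0027,-0.0136,0,0,0],[0,-0.0038,0.0018,-0.0091,0,0,0],[0,-0.0019,0.0009,-0.0045,0,0,0],[0,0,0,0,0,0,0],[0,0,0,0,0,0,0]]]'>/dev/null; python3 look.py|head -1
python3 -m inch '[[[0,-0.0008,0.0004,-0.0018,0,0,0],[0,-0.0008,0.0004,-0.0018,0,0,0],[0,0,0,0,0,0,0]]]'>/dev/null; python3 look.py|head -1
```

```text
TCP in nest mm [ 0.4 61.4 50.5] force nest [ 0.1 -0.4 -0.1] torque [0.04 0.42 0.  ]
TCP in nest mm [ 0.7 61.5 46.1] force nest [ 0.7 -0.6  0.2] torque [ 0.01  0.33 -0.01]
```

```bash

python3 -m inch '[[[0,-0.0008,0.0004,-0.0018,0,0,0],[0,-0.0004,0.0002,-0.0009,0,0,0],[0,0,0,0,0,0,0],[0,0,0,0,0,0,0]]]'>/dev/null; python3 look.py|head -1
python3 -m inch '[[[0,-0.0008,0.0004,-0.0018,0,0,0],[0,-0.0004,0.0002,-0.0009,0,0,0],[0,0,0,0,0,0,0],[0,0,0,0,0,0,0]]]'>/dev/null; python3 look.py|head -1
python3 -m inch '[[[0,-0.0008,0.0004,-0.0018,0,0,0],[0,0,0,0,0,0,0],[0,0,0,0,0,0,0]]]'>/dev/null; python3 look.py|head -1
```

```text
TCP in nest mm [ 0.8 61.5 43.2] force nest [-0.3  1.2  0.3] torque [ 0.01  0.38 -0.04]
TCP in nest mm [ 0.6 61.6 41. ] force nest [1.2 0.1 5.6] torque [0.01 0.04 0.05]
TCP in nest mm [ 0.7 61.5 40.9] force nest [ 5.8 -0.8 16.3] torque [-0.   -0.7   0.05]
```

```bash

python3 -m inch '[[[0,-0.0008,0.0004,-0.0018,0,0,0],[0,-0.0004,0.0002,-0.0009,0,0,0],[0,0,0,0,0,0,0],[0,0,0,0,0,0,0]]]'>/dev/null; python3 look.py|head -1
python3 -m inch '[[[0,0.0038,-0.0018,0.0091,0,0,0],[0,0.0076,-0.0036,0.0181,0,0,0],[0,0.0076,-0.0036,0.0181,0,0,0],[0,0.0076,-0.0036,0.0181,0,0,0],[0,0,-0,0.04,0,0,0],[0,0,0,0.04,0,0,0],[0,0,0.045,0.02,0,0,0],[0,0,0.045,0.02,0,0,0],[0,0,0.045,0,0,0,0],[0,0,0.045,0,0,0,0],[0,0,0.045,0,0,0,0],[0,0,0.045,0,0,0,0],[0,0,0.045,0,0,0,0],[0,0,0,0,0,0,0],[0,0,0,0,0,0,0],[0,0,0,0,0,0,0]]]'
python3 - <<'E'
from plant import bot
import cv2,pickle,numpy as np
d={n:bot.grab_frame(n) for n in("scene","top")}; pickle.dump(d,open("f2.pkl","wb"))
g=lambda a:cv2.resize(a[:,:,::-1],None,fx=5,fy=5,interpolation=cv2.INTER_CUBIC)
cv2.imwrite("pics/s4.png",np.hstack([g(d["scene"]["frame"][155:230,170:250]),g(d["top"]["frame"][165:240,272:350])]))
E
```

```text
TCP in nest mm [ 0.7 61.5 40.7] force nest [11.1  0.  31.5] torque [-0.03 -2.16  0.04]
time: 23.3
tool_pos: [0.5412, 0.0773, 0.2805]
tool_rot: [-3.14, -0.436, 2.702]
wrist_force: [0.4, -0.3, 0.1]
width: 0.007
grasp_force: 0.0
```

View pics/s4.png

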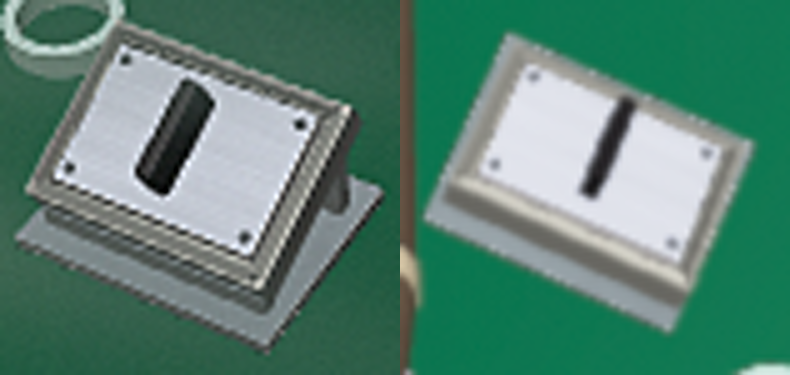

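Both views show the cover flush and level in the frame, handle up. Both ends reached a hard stop at 32 N, and the gripper is clear.

```bash
python3 -c "
from plant import bot
print(bot.close_job())"
```

```text
the job is handed in; nothing more can be done
None
```

The cover is set in the stand, handle up, and both ends were pressed to a hard stop at about 32 N; the job was handed in at about 23 s with no verdict shown, the bystanders were never touched, and the stand actually faces away from the robot (+x), not left as the notes say.

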